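# Shut and lock the filter-box cover with its quarter-turn fastener

## Robot

A 6-joint arm with a two-finger parallel gripper is mounted at the origin on the work surface. World frame = base frame: x ahead of the robot, y to its left, z up, the work surface at z = 0. Lengths are in m, angles in rad, forces in N, time in s.
With the tool pointing down it reaches from about 0.375 to 0.975 m from the base axis. Payload 3.8 kg.
Tool frame: the origin (TCP) lies at the very end of the fingers, on their centre line; the grasp point (between the pads) lies bot.hold_point_z behind it (bot.hold_point_z is the distance from the TCP to the grasp point, in m); z points along the fingers, y is the line along which they close (so a half turn about z gives the same grasp; the last joint's range is limited). The gripper opens to 85 mm and grips with 20 to 120 N. Pads are 22 mm wide; open, the fingers measure 114 mm over their backs; the gripper's body (76 mm by 85 mm) begins 54 mm behind the grasp point. The pads swing forward as they close: fully open they stand 13 mm farther back than shut.
Start: joints at [-1.385, 0.264, 1.604, -0, 1.274, -0.037], TCP at [0.149, -0.658, 0.231] pointing down, gripper open.
Joint ranges: [-2.63, 2.63], [-0.94, 2.18], [0.31, 2.57], [-1.31, 4.45], [0, 2.66], [-2.55, 2.55]. Speed limits (rad/s): [2.57, 2.57, 3.14, 3.14, 3.14, 3.14].

## Interface

Orientations are given as a rotation vector (axis times angle).
In Python, from workcell import bot, ticket, read_camera, camera_info, read_state gives the robot as it stands (bot), with the cameras as plain functions, the readings as plain functions and the job (ticket).
- The arm moves only by the shell command python3 jog.py FILE [OPENING] [FORCE], which reads ROWS from the file FILE. ROWS is a JSON list of rows, 1 to 5 of them, each written [[dx, dy, dz], turn]: dx, dy, dz in m, then a turn about the tool's z in rad; each row shifts and turns the commanded pose from where the row before left it, along the tool's axes as they then stand; what a row does not reach is not made up. A row lasts 1/8 s, in which the tool goes at most 0.0625 m and 0.188 rad, less where a joint would pass 70% of its speed; a pose out of reach is approached as far as the arm can. OPENING is the opening from 0.0 (shut) to 1.0 (fully open), set as the command begins (- or left out keeps the last). The fingers move at their own pace and stop on an object; FORCE is the grip in N (left out, the last holds). Time passes only in rows, so rows that do not move let the fingers close. It prints the time, the measured TCP pose, the force, the opening and the grip force at its end. Input that does not fit is refused with a message, and nothing moves.
- read_state(): the state, without advancing time (a new reading comes with each control period).
- read_camera(name): name is "scene" or "top" or "wrist"; returns the picture (480x640x3 uint8, red, green, blue); there is no depth.
- camera_info(name): a dict with "intrinsics" (3x3 intrinsics, pixels), "extrinsics" (4x4, takes a point from camera to world coordinates). Camera axes: x right, y down, z forward; pixel columns grow to the right and rows downward; lengths in m; the calibration is good to about 2 mm. A picture is of the moment at which its call begins: read the wrist's pose just before it. camera_info takes no time and is no camera call; for the wrist camera it gives the pose at the moment of the call.
- ticket.finish_job(): hands the job in; it is judged then, once.
The state is a dict: "time": time; "q": joint angles; "joint_vel": joint speeds; "joint_torque": joint torques, N m; "tool_pos": TCP position; "tcp_rot": TCP orientation; "wrist_force": force on the tool from outside, world axes, zero at the start; "torque": the same for the moment, N m; "width": opening from 0.0 (shut) to 1.0 (fully open); "grip_force": force on a finger pad.
Only numpy, scipy, OpenCV 4.12 (cv2) and the standard library are available. Lean on these libraries where they do the work, as an engineer would, in place of code of your own. Each camera call takes 0.05 s, during which the arm holds its last target. There are 200 camera calls.

## Task

The blue filter box on the deburring bench has been left with its aluminium cover ajar: push the cover down with the fingertips until it is fully shut, then set the fingertips in the slot of the round orange fastener and turn it clockwise (seen from above) a quarter turn to its stop, so that the slot's white end points at the green mark and the cover is locked. Everything is only pushed and turned: do not raise the cover any further, pick nothing up, and leave the loose parts and tools where they are.

Things in the scene. Friction and masses are not known exactly. Their poses are not given: they have to be found in the camera images.
- filter_box: Blue steel box, fixed, 280 (x) x 280 (y) x 100 mm high, open on top under the cover. Its origin is on the table surface, and the box spans x -130 to +150 and y -140 to +140 mm in its own frame; its front (-x) faces roughly towards the robot, yaw varies. z is up. Its rear deck (x +92 to +150 mm, top at 100 mm) carries a small loose link casting.
- cover (a joint): Hinge angle of the aluminium cover (rad): 0 = fully shut, lying on the box; positive = front edge raised. Starts ajar at 0.3 to 0.55. The hinge is stiff: the cover stays where it is left; about 2 to 6 N down near its front edge moves it. With the fastener turned beyond about 0.8 rad its pawl meets the box's front rim: the open cover cannot shut, the shut one cannot open.
- cover_hinge (a point): Middle of the cover's hinge line, at filter_box (100, 0, 100) mm, level with the box's top and the shut cover's underside. Turns with the cover: y along the hinge, -x along the cover to its front edge, z the plate's normal (top face at z = 6 mm). Plate: x -215 to -2, y -125 to +125 mm, 6 mm thick, flat and bare except for the collar.
- cover_edge (a point): Middle of the cover's front edge, on its top face: 215 mm from the hinge line, 106 mm above the table when shut. Axes as cover_hinge.
- collar (a point): Where the fastener's axis meets the cover's top face: 138 mm in front of the hinge line, 6 mm above the underside; axes as cover_hinge. Round it stands a dark steel collar fixed to the cover, 96 mm outside and 80 mm inside diameter, 18 mm high. Red (open) mark 60 mm to its -y side, green (locked) mark 60 mm to its -x side.
- fastener (a joint): Angle of the quarter-turn fastener (rad): 0 = open (slot across, its white end at the red mark on the robot's right), 1.571 = locked, at a hard stop (slot fore and aft, white end at the green mark by the cover's front edge). Grows clockwise seen from above. Starts at 0 to 0.3, stays where it is left, takes about 0.12 Nm to turn.
- slot (a point): Centre of the slot's floor, on the fastener's axis, 4 mm above the cover's top face: 110 mm above the table when shut. The fastener is an orange disc 77 mm across, its top flush with the collar's; the slot (black floor) is 28 mm wide, 14 mm deep, 77 mm long, its ends closed by the collar. Turns with the fastener: y along the slot (-y the white end), z up out of it.
- link_deck: Grey link casting, 80 x 30 x 22 mm, lying loose on the box's rear deck. Leave alone. Origin: centre of its underside.
- link_a: Grey link casting, 100 x 30 x 22 mm, lying on the table. Leave alone. Origin: centre of its underside.
- link_b: Grey link casting, 100 x 30 x 22 mm, lying on the table. Leave alone. Origin: centre of its underside.
- stone: Dark grinding stone, disc 70 mm in diameter, 16 mm thick. Leave alone. Origin: centre of its underside.
- spray: Teal spray bottle with white head, 68 mm in diameter, 187 mm high, standing. Leave alone. Origin: centre of its underside.
- block: Grey steel block 50 x 50 x 40 mm. Leave alone. Origin: centre of its underside.
- grinder: Teal hand die grinder, 250 mm long, 52 mm high, lying along its own x. Leave alone. Origin: near its middle on the table.

How it is judged:
By the outcome, as a careful person would: the job done as asked, in the order asked, and still so for the second after the job is handed in, with the robot touching nothing.
It also fails if it takes over 45 s, if anything falls off the work surface, if the arm or the gripper's body presses on something with over 40 N, if the wrist force passes 120 N, or if a joint passes its speed limit or range.

## Working session

There is one attempt and no reset: what is moved stays moved. The work goes in short steps, Python scripts to look and compute and a shell command to move; the robot and the scene stay as the last step left them, time stands still between calls to the robot, and variables do not carry over. Pictures are saved under pics/ and viewed, at most 10 in all, crops included, and the job is handed in when it is done.

```bash
ls; mkdir -p pics
python3 - <<'E'
from workcell import bot, ticket, read_camera, camera_info, read_state
import cv2,numpy as np
for n in("scene","top"):
    im=read_camera(n); cv2.imwrite(f"pics/{n}0.png",im[:,:,::-1])
    i=camera_info(n); print(n,np.round(i["intrinsics"],1).tolist(),np.round(i["extrinsics"],3).tolist())
s=read_state(); print(s)
E
```

```text
jog.py
pics
workcell.py
scene [[587.9, 0.0, 329.5], [0.0, 587.9, 244.3], [0.0, 0.0, 1.0]] [[0.432, 0.798, -0.419, 1.159], [0.902, -0.383, 0.201, -0.349], [-0.0, -0.465, -0.886, 1.254], [0.0, 0.0, 0.0, 1.0]]
top [[469.8, 0.0, 317.6], [0.0, 469.8, 242.9], [0.0, 0.0, 1.0]] [[-0.046, -0.978, 0.205, 0.344], [-0.999, 0.045, -0.009, -0.053], [-0.0, -0.205, -0.979, 1.247], [0.0, 0.0, 0.0, 1.0]]
{'time': 0.1, 'q': array([-1.38488636e+00,  2.64713100e-01,  1.60526684e+00, -6.95407334e-06,
        1.27368860e+00, -3.68894525e-02]), 'joint_vel': array([-0.00120994, -0.00225366, -0.00409695,  0.00065715, -0.00077425,
        0.0004028 ]), 'joint_torque': array([ 4.51661908e-04, -5.16707289e+01, -3.68590021e+01, -5.49194635e-05,
        6.24432927e-03, -1.41146376e-05]), 'tool_pos': array([ 0.14902727, -0.65765538,  0.23004686]), 'tcp_rot': array([-3.12006222e+00, -3.49022207e-01,  2.52983565e-04]), 'wrist_force': array([-0.21773615,  0.85508889, -0.10409154]), 'torque': array([ 0.00104526, -0.03773275,  0.05888354]), 'grip_force': 0.0, 'width': 1.0020211023674312}
```

View pics/scene0.png

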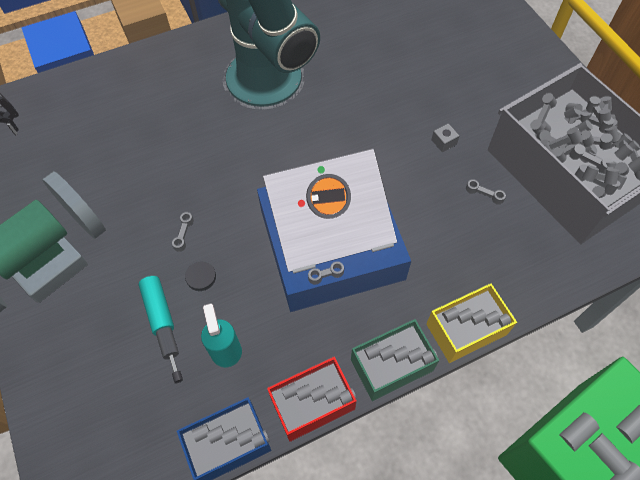

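View pics/top0.png

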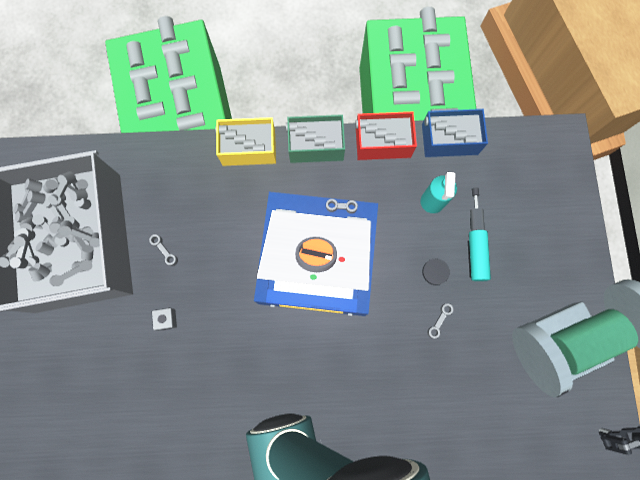

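The scene view shows the cover ajar, with the disc at about (329,197), red mark (301,203), green mark (321,170) and front corners near (264,178) and (374,150). In the top view the disc is at (317,253), red (342,259) and green (313,277). I'll triangulate these.

```bash
cat > h.py <<'E'
from workcell import bot, ticket, read_camera, camera_info, read_state
import cv2,numpy as np
def ray(n,uv):
    i=camera_info(n);E=np.array(i["extrinsics"]);d=E[:3,:3]@np.linalg.solve(i["intrinsics"],[uv[0],uv[1],1.]);return E[:3,3],d/np.linalg.norm(d)
def tri(rs):
    A=sum(np.eye(3)-np.outer(d,d) for o,d in rs);b=sum((np.eye(3)-np.outer(d,d))@o for o,d in rs)
    p=np.linalg.solve(A,b);return p,max(np.linalg.norm(np.cross(p-o,d)) for o,d in rs)
def onz(n,uv,z):
    o,d=ray(n,uv);return o+d*(z-o[2])/d[2]
def blobs(im,roi,what):
    x0,y0,x1,y1=roi;h=cv2.cvtColor(im[y0:y1,x0:x1],cv2.COLOR_RGB2HSV).astype(int);H,S,V=h[...,0],h[...,1],h[...,2]
    m={"red":((H<5)|(H>174))&(S>150)&(V>100),"green":(H>45)&(H<85)&(S>120)&(V>80),"orange":(H>7)&(H<22)&(S>130)&(V>120),"blue":(H>100)&(H<125)&(S>120)&(V>50),"white":(S<40)&(V>200)}[what]
    return (m*255).astype(np.uint8),np.array([x0,y0])
def cen(im,roi,what):
    m,o=blobs(im,roi,what);n,l,s,c=cv2.connectedComponentsWithStats(m);k=1+np.argmax(s[1:,4]);return c[k]+o,s[k,4]
def disc(im,roi):
    m,o=blobs(im,roi,"orange");p=cv2.findNonZero(m);e=cv2.fitEllipse(cv2.convexHull(p));return np.array(e[0])+o,e[1]
E
python3 - <<'E'
from h import *
R={"scene":(255,145,400,280),"top":(250,190,385,320)}
I={n:read_camera(n) for n in R}
P={}
for w in("red","green"):
    c={n:cen(I[n],R[n],w) for n in R};P[w]=tri([ray(n,c[n][0]) for n in R]);print(w,c,P[w])
c={n:disc(I[n],R[n]) for n in R};P["d"]=tri([ray(n,c[n][0]) for n in R]);print(c,P["d"])
for n in R:
    m,o=blobs(I[n],R[n],"white");k=max(cv2.findContours(m,0,2)[0],key=cv2.contourArea)
    print(n,"cover",(cv2.approxPolyDP(cv2.convexHull(k),6,True)[:,0]+o).tolist())
    m,o=blobs(I[n],R[n],"blue");k=max(cv2.findContours(m,0,2)[0],key=cv2.contourArea)
    print(n,"blue",(cv2.approxPolyDP(cv2.convexHull(k),4,True)[:,0]+o).tolist())
t=cv2.resize(I["top"][185:325,240:400],None,fx=5,fy=5)[:600,:800]; cv2.imwrite("pics/crop.png",t[:,:,::-1])
E
```

```text
red {'scene': (array([300.97142857, 202.82857143]), np.int32(35)), 'top': (array([341.5       , 258.77777778]), np.int32(18))} (array([ 0.52926096, -0.11593127,  0.17167887]), np.float64(0.0003634962162278286))
green {'scene': (array([320.61764706, 169.14705882]), np.int32(34)), 'top': (array([312.89473684, 276.57894737]), np.int32(19))} (array([ 0.48665237, -0.04819162,  0.20075112]), np.float64(5.651033415103745e-05))
{'scene': (array([328.28951263, 195.66934586]), (35.515464782714844, 36.61620330810547)), 'top': (array([315.89109802, 251.92911911]), (26.27923583984375, 33.794742584228516))} (array([ 0.54559868, -0.05772132,  0.18404717]), np.float64(0.00018774366360028722))
scene cover [[373, 150], [396, 241], [289, 270], [264, 176]]
scene blue [[389, 208], [399, 233], [399, 264], [345, 279], [322, 279], [316, 265]]
top cover [[272, 210], [369, 221], [367, 290], [346, 298], [275, 290], [257, 278]]
top blue [[269, 192], [377, 203], [367, 313], [254, 300]]
```

View pics/crop.png

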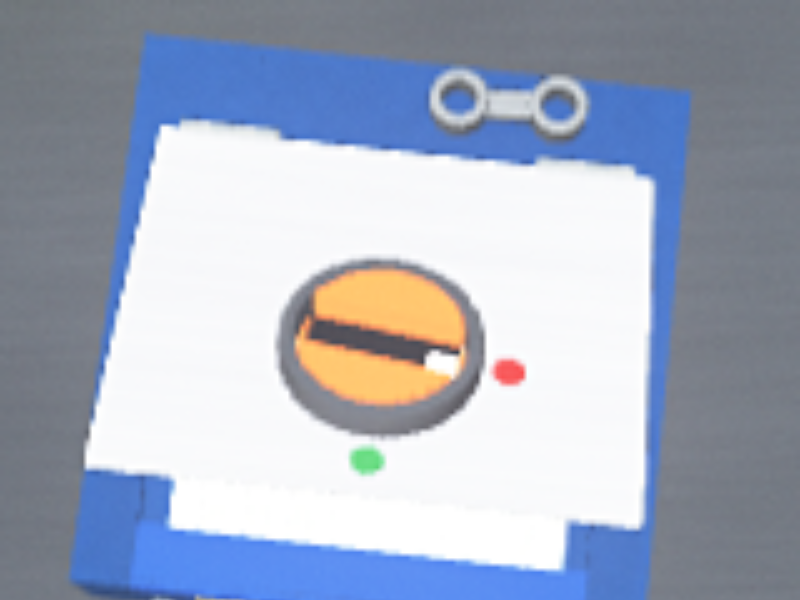

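The crop shows the slot lying nearly at the red mark. The front corners in the top image are at (257.6,278.6) on the left and (368.4,290.4) on the right, and the box's rear top corners are at (269,192) and (377,203). Next I'll get the box frame.

Run:
```python
from h import *
L=tri([ray("top",(257.6,278.6)),ray("scene",(374,150))]);Rr=tri([ray("top",(368.4,290.4)),ray("scene",(264,177))])
print("front corners",L,Rr,np.linalg.norm(L[0]-Rr[0]))
a=onz("top",(269,192),.1);b=onz("top",(377,203),.1);print("rear box",a,b,np.linalg.norm(a-b))
s2=onz("scene",(409.5,264),.1)
ey=(a-b)/np.linalg.norm(a-b);e2=(L[0]-Rr[0])/np.linalg.norm(L[0]-Rr[0])
for e in(ey,e2): print("yaw",np.degrees(np.arctan2(-e[0],e[1])))
ex=np.array([ey[1],-ey[0],0]);org=(a+b)/2-.15*ex;h=org+.1*ex;print("origin",org,"hinge",h)
F=(L[0]+Rr[0])/2;v=F-h;r=np.hypot(v@ex,v[2]);print("edge",F,"lat",v@ey,"r",r,"angle raw",np.arctan2(v[2],-v@ex), "less thick",np.arctan2(v[2],-v@ex)-np.arctan2(.006,.215))
D=np.array([.5456,-.0577,.1840])-h;print("disc top: lat",D@ey,"r",np.hypot(D@ex,D[2]),"ang",np.arctan2(D[2],-D@ex)-np.arctan2(.024,.138))
```

```text
front corners (array([0.48904966, 0.07847704, 0.19807111]), np.float64(0.0026372289490287867)) (array([ 0.45086893, -0.16852668,  0.19966125]), np.float64(0.0021359076396690745)) 0.24994226456197433
rear box [0.72256765 0.05466152 0.1       ] [ 0.680854  -0.2185936  0.1      ] 0.2764206672187712
yaw -8.679459001798461
yaw -8.786980966605404
origin [ 0.55342862 -0.05933008  0.1       ] hinge [ 0.65228342 -0.07442072  0.1       ]
edge [ 0.4699593  -0.04502482  0.19886618] lat 0.001545374465360208 r 0.2094715695044356 angle raw 0.49153416797802585 less thick 0.46363443249557246
disc top: lat 0.00043002035152070017 r 0.13680917299831694 ang 0.4889198841390443
```

The measurements agree with the text: plate width 249.9 mm, yaw about -8.7°, cover about 0.47 rad, hinge near (0.655,-0.075). I'll close the fingers and travel above the cover, right of the collar.

```bash
echo '[[[0.036, -0.037, -0.015], 0], [[0.036, -0.037, -0.015], 0], [[0.036, -0.037, 0], 0], [[0.036, -0.037, 0], 0], [[0.036, -0.037, 0], 0]]' > next.json && python3 jog.py next.json 0.0; echo '[[[0.036, -0.037, 0], 0], [[0.036, -0.037, 0], 0], [[0.036, -0.037, 0], 0], [[0.036, -0.037, 0], 0], [[0.036, -0.037, 0], 0]]' > next.json && python3 jog.py next.json; echo '[[[0.036, -0.037, 0], 0], [[0.036, -0.037, 0], 0], [[0, 0, 0], -0.18], [[0, 0, 0], -0.18], [[0, 0, 0], -0.18]]' > next.json && python3 jog.py next.json; echo '[[[0, 0, 0], -0.18], [[0, 0, 0], -0.18], [[0, 0, 0], -0.18], [[0, 0, 0], -0.18], [[0, 0, 0], -0.18]]' > next.json && python3 jog.py next.json;  echo '[[[0, 0, 0], -0.18], [[0, 0, 0], -0.18], [[0, 0, 0], -0.18], [[0, 0, 0], -0.18], [[0, 0, 0], -0.18]]' > next.json && python3 jog.py next.json
python3 - <<'E'
from h import *
s=read_state();Rm=cv2.Rodrigues(s["tcp_rot"])[0];print(s["time"],s["tool_pos"],Rm.round(3).tolist(),s["q"],s["width"],s["wrist_force"],bot.hold_point_z)
E
```

```text
time: 0.82
tool_pos: [0.2844, -0.4365, 0.2612]
tcp_rot: [3.122, 0.349, 0.0]
wrist_force: [0.9, -0.2, 0.8]
width: 0.002
grip_force: 0.0
time: 1.45
tool_pos: [0.4191, -0.2164, 0.2613]
tcp_rot: [3.122, 0.349, 0.001]
wrist_force: [0.8, -0.1, -0.1]
width: 0.0
grip_force: 0.0
time: 2.08
tool_pos: [0.4723, -0.1294, 0.2611]
tcp_rot: [-2.912, -1.179, 0.001]
wrist_force: [-0.3, -0.7, 0.1]
width: 0.001
grip_force: 0.0
time: 2.7
tool_pos: [0.4722, -0.1298, 0.2611]
tcp_rot: [-2.11, -2.327, 0.0]
wrist_force: [0.3, -0.7, -0.7]
width: -0.0
grip_force: 0.0
time: 3.32
tool_pos: [0.4722, -0.1298, 0.2611]
tcp_rot: [-0.887, -3.013, 0.0]
wrist_force: [-0.2, 0.4, 0.3]
width: 0.0
grip_force: 0.0
3.325 [ 0.47215881 -0.12976981  0.26109237] [[-0.84, 0.542, -0.0], [0.542, 0.84, 0.0], [0.0, -0.0, -1.0]] [-3.19082813e-01 -1.10172990e-01  1.95010904e+00 -1.56633337e-05
  1.30198983e+00 -1.31702485e+00] 0.0002477813318507771 [-0.18581901  0.418021    0.29479736] 0.0187
```

```bash
echo '[[[0, 0, 0.015], -0.14], [[0, 0, 0.015], -0.14], [[0, 0, 0.01], -0.14], [[0, 0, 0.01], 0], [[0, 0, 0.01], 0]]' > next.json && python3 jog.py next.json; echo '[[[0, 0, 0.012], 0], [[0, 0, 0.012], 0], [[0, 0, 0.012], 0], [[0, 0, 0.012], 0]]' > next.json && python3 jog.py next.json
```

```text
time: 3.95
tool_pos: [0.4726, -0.1299, 0.2013]
tcp_rot: [0.253, 3.131, -0.0]
wrist_force: [-0.8, -0.0, 3.0]
width: -0.002
grip_force: 1.3
time: 4.45
tool_pos: [0.4721, -0.1298, 0.1524]
tcp_rot: [-0.249, -3.131, -0.0]
wrist_force: [-1.9, 0.2, 3.1]
width: -0.002
grip_force: 1.5
```

```bash
echo '[[[0, 0, 0.012], 0], [[0, 0, 0.012], 0], [[0, 0, 0.011], 0], [[0, 0, 0.006], 0], [[0, 0, 0.003], 0]]' > next.json && python3 jog.py next.json; echo '[[[0, 0, 0.002], 0], [[0, 0, 0.002], 0], [[0, 0, 0], 0]]' > next.json && python3 jog.py next.json
```

```text
time: 5.08
tool_pos: [0.4721, -0.1297, 0.1087]
tcp_rot: [-0.249, -3.131, -0.0]
wrist_force: [-2.1, 0.1, 2.6]
width: 0.0
grip_force: 1.0
time: 5.45
tool_pos: [0.4727, -0.1299, 0.106]
tcp_rot: [0.249, 3.131, -0.0]
wrist_force: [-1.9, 0.2, 5.5]
width: -0.001
grip_force: 2.4
```

```bash
echo '[[[0, 0, 0.002], 0], [[0, 0, 0.002], 0], [[0, 0, 0], 0]]' > next.json && python3 jog.py next.json; echo '[[[0, 0, 0.002], 0], [[0, 0, 0.002], 0], [[0, 0, 0], 0]]' > next.json && python3 jog.py next.json
```

```text
time: 5.82
tool_pos: [0.4727, -0.1299, 0.1057]
tcp_rot: [-0.249, -3.132, 0.0]
wrist_force: [-14.1, 3.4, 29.5]
width: -0.001
grip_force: 14.9
time: 6.2
tool_pos: [0.4728, -0.13, 0.1055]
tcp_rot: [-0.249, -3.131, 0.0]
wrist_force: [-24.1, 7.1, 54.8]
width: -0.005
grip_force: 27.3
```

The cover reached a hard stop at z = 0.1055 under 55 N, so it's shut. Now I'll rise and measure the slot with the wrist camera from two places.

```bash
echo '[[[0, 0, -0.02], 0], [[0, 0, -0.04], 0], [[0, 0, -0.05], 0], [[-0.02, 0.03, -0.03], 0], [[0, 0, 0], 0]]' > next.json && python3 jog.py next.json 0.36
cat > look.py <<'E'
from h import *
import sys
k=sys.argv[1]
i=camera_info("wrist");im=read_camera("wrist");cv2.imwrite(f"pics/w{k}.png",im[:,:,::-1])
np.savez(f"w{k}.npz",im=im,K=i["intrinsics"],E=i["extrinsics"]);s=read_state();print(s["tool_pos"],s["tcp_rot"],s["q"],s["width"])
E
python3 look.py 1
echo '[[[-0.02, 0.05, 0], 0], [[0, 0, 0], 0]]' > next.json && python3 jog.py next.json; python3 look.py 2
```

```text
time: 6.82
tool_pos: [0.5005, -0.103, 0.2412]
tcp_rot: [0.246, 3.123, -0.001]
wrist_force: [0.0, -0.1, 1.0]
width: 0.358
grip_force: 0.0
[ 0.49837692 -0.10324866  0.23878679] [ 2.46368020e-01  3.12811188e+00 -1.25417643e-03] [-2.53135016e-01 -6.06327785e-02  1.94573346e+00 -1.35265821e-04
  1.25261716e+00 -1.66669509e+00] 0.3599423096996543
time: 7.12
tool_pos: [0.5243, -0.0555, 0.2353]
tcp_rot: [-0.245, -3.13, -0.001]
wrist_force: [-0.8, -0.7, 0.1]
width: 0.357
grip_force: 0.0
[ 0.52357419 -0.05653845  0.23524611] [-2.45468362e-01 -3.12865998e+00  2.33062192e-04] [-1.54604147e-01 -1.83358530e-02  1.91161586e+00 -4.22365841e-04
  1.25160966e+00 -1.56867209e+00] 0.357296057613182
```

View pics/w1.png

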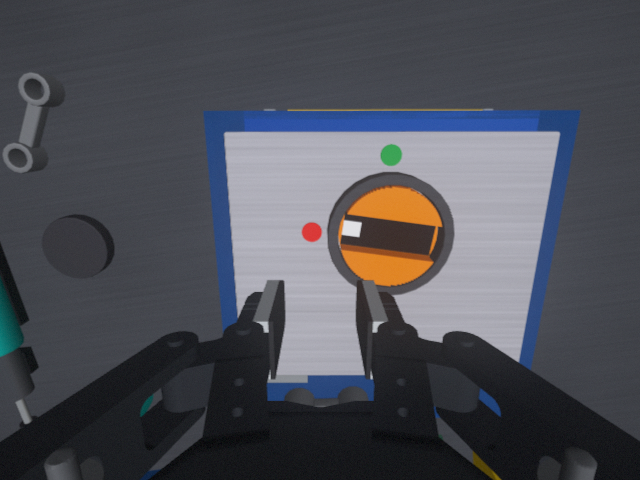

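View pics/w2.png

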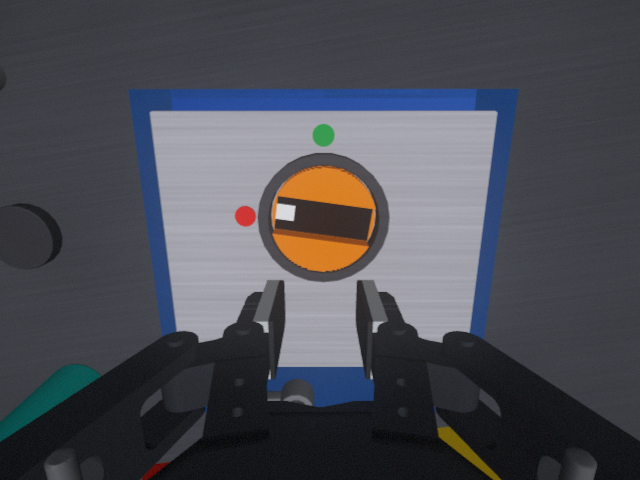

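In both pictures the cover lies flat and shut, with the white slot end a little clockwise of red. In w2 the disc is at about (324,220), red (245,216), green (323,135) and the white patch (285,212).

Run:
```python
from h import *
from h import blobs
W=[np.load(f"w{k}.npz") for k in(1,2)]
def r(w,uv):
    E=w["E"];d=E[:3,:3]@np.linalg.solve(w["K"],[uv[0],uv[1],1.]);return E[:3,3],d/np.linalg.norm(d)
R=[(290,130,460,300),(215,110,400,290)]
P={}
for c in("red","green"):
    P[c]=tri([r(w,cen(w["im"],q,c)[0]) for w,q in zip(W,R)]);print(c,P[c])
ds=[disc(w["im"],q) for w,q in zip(W,R)];print(ds);D=tri([r(w,d[0]) for w,d in zip(W,ds)]);print("disc",D)
wh=[]
for w,q,d in zip(W,R,ds):
    g=cv2.cvtColor(w["im"],cv2.COLOR_RGB2HSV);Y,X=np.mgrid[:480,:640];ins=np.hypot(X-d[0][0],Y-d[0][1])<min(d[1])/2-3
    wm=(ins&(g[...,1]<60)&(g[...,2]>140)).astype(np.uint8);c=cv2.connectedComponentsWithStats(wm);wh.append(c[3][1+np.argmax(c[2][1:,4])])
    dk=(ins&(g[...,2]<75)).astype(np.uint8)|wm
    n=cv2.connectedComponentsWithStats(dk);k=1+np.argmax(n[2][1:,4]);p=cv2.findNonZero((n[1]==k).astype(np.uint8));(cx,cy),sz,_=rr=cv2.minAreaRect(p);b=cv2.boxPoints(rr)
    e=[b[1]-b[0],b[2]-b[1]];v=max(e,key=np.linalg.norm);v=v/np.linalg.norm(v)
    q3=[]
    for t in(-25,25):
        o,dd=r(w,(cx+t*v[0],cy+t*v[1]));q3.append(o+dd*(.110-o[2])/dd[2])
    s=q3[1]-q3[0];s=s if s[1]<0 else -s;print("slot",(cx,cy),sz,"mid",(q3[0]+q3[1])/2,"white-end heading",np.arctan2(s[1],s[0]))
T=tri([r(w,u) for w,u in zip(W,wh)]);print("white",T)
v=P["red"][0]-D[0];print("red r",np.linalg.norm(v[:2]),np.arctan2(v[1],v[0]));v=P["green"][0]-D[0];print("green r",np.linalg.norm(v[:2]),np.arctan2(v[1],v[0]));v=T[0]-D[0];print("white head",np.arctan2(v[1],v[0]))
s=read_state();Rm=cv2.Rodrigues(s["tcp_rot"])[0];print("tool",s["tool_pos"],"y heading",np.arctan2(Rm[1,1],Rm[0,1]),"delta in tool",Rm.T@(D[0]-s["tool_pos"]))
```

```text
red (array([ 0.50750728, -0.1119216 ,  0.10739842]), np.float64(0.0001176255582514313))
green (array([ 0.45757918, -0.04334039,  0.10739338]), np.float64(4.505170809221043e-05))
[(array([390.28897858, 235.4756546 ]), (99.22742462158203, 105.08216094970703)), (array([322.93952179, 218.48348999]), (104.3946533203125, 107.06529235839844))]
disc (array([ 0.51541549, -0.05258187,  0.12298971]), np.float64(4.123728503979251e-05))
slot (388.196533203125, 234.52621459960938) (88.81401062011719, 28.61344337463379) mid [ 0.51862573 -0.05208466  0.11      ] white-end heading -1.8661237770063162
slot (322.4715881347656, 218.04159545898438) (94.26399230957031, 30.94092559814453) mid [ 0.51814699 -0.05322403  0.11      ] white-end heading -1.8672667684955615
white (array([ 0.50774361, -0.0797543 ,  0.11535347]), np.float64(0.0001464332538645791))
red r 0.05986437534725166 -1.7032857516514255
green r 0.05856999088616542 2.983145222882391
white head -1.845974145580752
tool [ 0.52357419 -0.05653845  0.23524611] y heading 1.4142018156635798 delta in tool [0.00830586 0.00268153 0.11228331]
```

Heights check out (marks 0.107, disc top 0.123). The centre is (0.5165,-0.0524) and the slot is at about 0.147 rad. I'll align and descend.

```bash
echo '[[[0.0077, 0.003, 0.03], 0], [[0, 0, 0.03], 0.14], [[0, 0, 0.03], 0], [[0, 0, 0.012], 0], [[0, 0, 0], 0]]' > next.json && python3 jog.py next.json; echo '[[[0, 0, 0.006], 0], [[0, 0, 0.005], 0], [[0, 0, 0.004], 0], [[0, 0, 0], 0]]' > next.json && python3 jog.py next.json
```

```text
time: 7.8
tool_pos: [0.516, -0.0535, 0.134]
tcp_rot: [-0.468, -3.104, 0.0]
wrist_force: [0.5, -0.2, 0.1]
width: 0.362
grip_force: 0.0
time: 8.3
tool_pos: [0.5172, -0.0529, 0.1201]
tcp_rot: [-0.467, -3.106, 0.0]
wrist_force: [0.1, 0.5, -0.7]
width: 0.357
grip_force: 0.0
```

```bash
echo '[[[0, 0, 0.003], 0], [[0, 0, 0.003], 0], [[0, 0, 0], 0]]' > next.json && python3 jog.py next.json; echo '[[[0, 0, 0.002], 0], [[0, 0, 0.002], 0], [[0, 0, 0], 0]]' > next.json && python3 jog.py next.json;python3 look.py 3
```

```text
time: 8.68
tool_pos: [0.5171, -0.0529, 0.1139]
tcp_rot: [-0.467, -3.106, 0.0]
wrist_force: [-0.7, 0.7, -0.5]
width: 0.364
grip_force: 0.0
time: 9.05
tool_pos: [0.5172, -0.053, 0.1101]
tcp_rot: [-0.468, -3.106, -0.0]
wrist_force: [0.2, -0.6, -0.2]
width: 0.357
grip_force: 0.0
[ 0.51728135 -0.05297864  0.11016965] [-4.67591190e-01 -3.10633124e+00 -2.59430075e-05] [-1.49976670e-01  8.20182556e-02  2.05351494e+00  1.93707662e-05
  1.00632513e+00 -1.42196993e+00] 0.35966461460666804
```

View pics/w3.png

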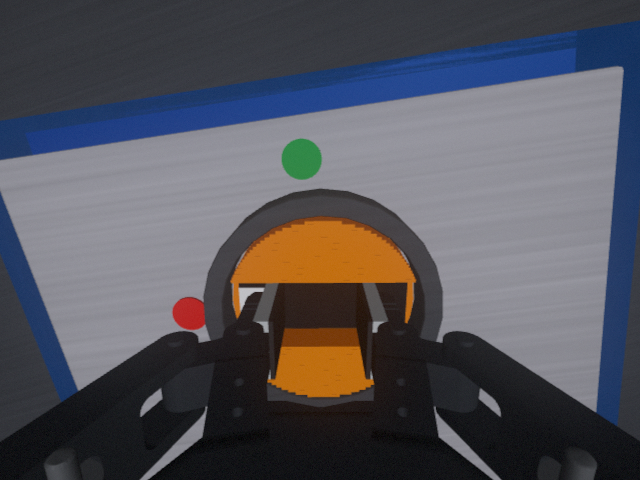

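The fingers are lined up within the slot, with orange on either side at (233..414,283), and there's no contact. I'll go 3 mm deeper, then turn.

```bash
echo '[[[0, 0, 0.003], 0], [[0, 0, 0], 0.15], [[0, 0, 0], 0.15], [[0, 0, 0], 0.15], [[0, 0, 0], 0.15]]' > next.json && python3 jog.py next.json; echo '[[[0, 0, 0], 0.15], [[0, 0, 0], 0.15], [[0, 0, 0], 0.15], [[0, 0, 0], 0.15], [[0, 0, 0], 0]]' > next.json && python3 jog.py next.json; python3 -c "
from workcell import bot, ticket, read_camera, camera_info, read_state;s=read_state();print(s['torque'],s['q'])"
```

```text
time: 9.72
tool_pos: [0.5179, -0.0534, 0.1094]
tcp_rot: [1.37, 2.826, -0.001]
wrist_force: [-5.7, -1.6, 11.0]
width: 0.359
grip_force: 7.0
time: 10.35
tool_pos: [0.5171, -0.0533, 0.1093]
tcp_rot: [-2.141, -2.299, 0.002]
wrist_force: [-7.9, -0.9, 13.5]
width: 0.362
grip_force: 7.1
[-0.0815079   1.24708085 -0.10199166] [-1.50138206e-01  8.30195891e-02  2.05418278e+00 -7.73163280e-04
  1.00516379e+00 -2.20598762e-01]
```

```bash
echo '[[[0, 0, -0.0015], 0.12], [[0, 0, 0], 0.1], [[0, 0, 0], 0.04], [[0, 0, 0], 0]]' > next.json && python3 jog.py next.json; python3 -c "
from workcell import bot, ticket, read_camera, camera_info, read_state;s=read_state();print(s['torque'])"; echo '[[[0, 0, 0], 0.05], [[0, 0, 0], 0.05], [[0, 0, 0], 0]]' > next.json && python3 jog.py next.json; python3 -c "
from workcell import bot, ticket, read_camera, camera_info, read_state;s=read_state();print(s['torque'])"; python3 look.py 4
```

```text
time: 10.85
tool_pos: [0.5176, -0.0521, 0.1094]
tcp_rot: [-2.419, -2.003, -0.002]
wrist_force: [-1.5, 4.4, 6.4]
width: 0.358
grip_force: 4.5
[0.74799905 0.35542264 0.00593278]
time: 11.22
tool_pos: [0.5176, -0.0521, 0.1095]
tcp_rot: [-2.516, -1.879, -0.002]
wrist_force: [-1.8, 4.8, 6.4]
width: 0.36
grip_force: 4.2
[ 0.87127546  0.31366439 -0.00279496]
[ 0.51760627 -0.05213832  0.1094202 ] [-2.51607086e+00 -1.87961001e+00 -1.90937628e-03] [-1.49305186e-01  8.30234047e-02  2.05399193e+00  1.82759786e-03
  1.00440826e+00  1.37300308e-01] 0.3584867753660429
```

View pics/w4.png

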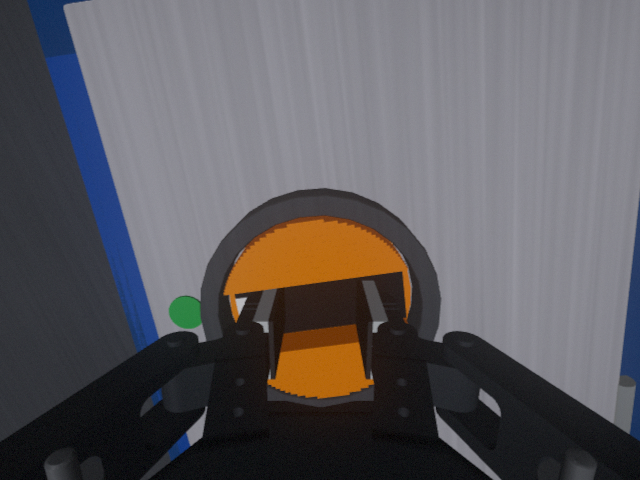

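The slot trails the fingers by about 0.14 rad (edge from (233,297) to (404,272)), which is the expected play. I'll press on until the stop resists.

```bash
for i in 1; do echo '[[[0, 0, 0], 0.05], [[0, 0, 0], 0.05], [[0, 0, 0], 0]]' > next.json && python3 jog.py next.json; python3 -c "
from workcell import bot, ticket, read_camera, camera_info, read_state;s=read_state();print(s['torque'],s['q'][5])"; echo '[[[0, 0, 0], 0.05], [[0, 0, 0], 0.05], [[0, 0, 0], 0]]' > next.json && python3 jog.py next.json;python3 -c "
from workcell import bot, ticket, read_camera, camera_info, read_state;s=read_state();print(s['torque'],s['q'][5])"; done; python3 look.py 5
```

```text
time: 11.65
tool_pos: [0.5177, -0.052, 0.1095]
tcp_rot: [2.601, 1.761, 0.001]
wrist_force: [-1.0, 6.1, 5.9]
width: 0.363
grip_force: 48.1
[1.05130724 0.26635943 2.413102  ] 0.2323746408623868
time: 12.02
tool_pos: [0.5177, -0.0521, 0.1096]
tcp_rot: [2.675, 1.643, -0.002]
wrist_force: [-1.2, 7.1, 5.4]
width: 0.362
grip_force: 122.5
[1.42012281 0.26241683 6.18906984] 0.3244989377801587
[ 0.51773608 -0.05205289  0.10957015] [ 2.67473354e+00  1.64330947e+00 -1.97303599e-03] [-0.14631439  0.08294464  2.05376517 -0.00311693  1.00432184  0.32429834] 0.3619188400785088
```

View pics/w5.png

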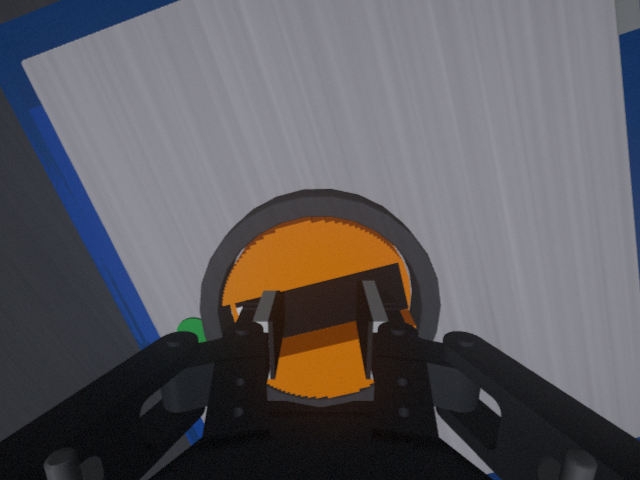

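The hard stop is reached at 6 Nm. I'll relax the turn within the play, lift out, stop clear and check.

```bash
echo '[[[0, 0, 0], -0.1], [[0, 0, 0], -0.1], [[0, 0, 0], 0], [[0, 0, -0.005], 0], [[0, 0, -0.01], 0]]' > next.json && python3 jog.py next.json; echo '[[[0, 0, -0.03], 0], [[0, 0, -0.04], 0], [[0, 0, -0.05], 0], [[-0.02, 0, -0.03], 0], [[0, 0, 0], 0]]' > next.json && python3 jog.py next.json; python3 look.py 6
```

```text
time: 12.7
tool_pos: [0.5162, -0.0528, 0.123]
tcp_rot: [-2.516, -1.878, 0.003]
wrist_force: [1.1, 0.2, 0.3]
width: 0.36
grip_force: 0.0
time: 13.32
tool_pos: [0.5136, -0.0742, 0.2783]
tcp_rot: [2.513, 1.873, 0.007]
wrist_force: [0.0, -0.4, -0.1]
width: 0.365
grip_force: 0.0
[ 0.51251178 -0.07335869  0.27580917] [2.51589414 1.87530084 0.00314215] [-1.89606135e-01 -6.46535237e-02  1.88141648e+00 -1.03839705e-03
  1.32076142e+00  1.00367717e-01] 0.35766593184566087
```

View pics/w6.png

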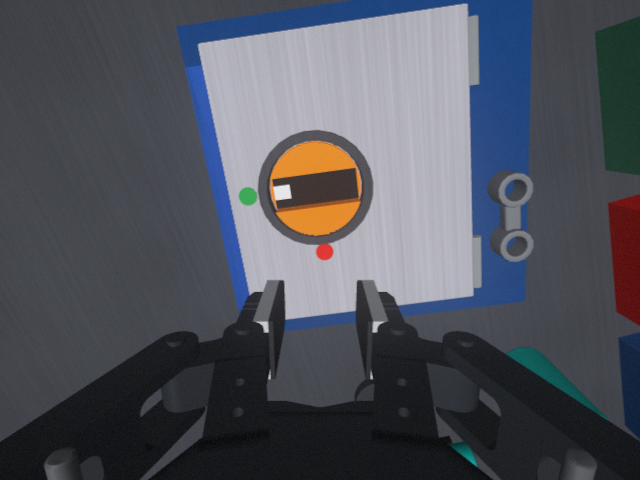

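The white end (282,192) lies on the line from the disc centre (316,188) to the green mark (248,196). The cover is flat, the deck link is still on the rear deck and the gripper is clear.

```bash
python3 -c "
from workcell import bot, ticket, read_camera, camera_info, read_state;print(ticket.finish_job())"
```

```text
the job is handed in; nothing more can be done
None
```

The cover is shut and the fastener is turned clockwise to its stop with the white end at the green mark; the robot was clear of everything when I handed the job in, at about 13 s.

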